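Make up two practical kits in an electronics teaching lab

TASK

Make up two student kits from the stock on the mat: the power-supply kit in the green tray (the transformer, the finned heat sink and the large blue capacitor) and the motor kit in the orange tray (the gear motor and the small black capacitor). The transformer and the motor go in the long bay of their trays and each other part in a short bay of its own, all standing upright on the bay floor; set the parts down, do not drop them. Leave the relay, the multimeter and the breadboard where they are.

Things in the scene. Friction and masses are not known exactly. Their poses are not given: they have to be found in the camera images.
- transformer: Loose, stands on the 2 mm bench mat (its top at z = 2 mm). Origin: centre of underside, z up. Transformer, 0.32 kg: dark laminated core 57 (x) by 20 mm (y), 51 mm high (54 over bolts); yellow taped coil round its middle, 37 (x) by 42 mm (y), 10 to 42 mm up; foot plate 57 by 42 mm. Grip across y on the coil (42 mm).
- heatsink: Loose, stands on the 2 mm bench mat (its top at z = 2 mm). Origin: centre of underside, z up. Black finned heat sink, 0.11 kg, 46 mm wide (y), 30 mm deep (x from -20 to +10), 50 mm high; on its +x face a grey rectifier block (to x = +20 mm). Grip across y on the outer fins (46 mm).
- cap_blue: Loose, stands on the 2 mm bench mat (its top at z = 2 mm). Origin: centre of underside, z up. Large can capacitor, blue sleeve with a pale stripe, bright aluminium top: upright cylinder 35 mm in diameter, 55 mm high, 0.085 kg.
- cap_black: Loose, stands on the 2 mm bench mat (its top at z = 2 mm). Origin: centre of underside, z up. Small can capacitor, black sleeve with a pale stripe, bright aluminium top: upright cylinder 28 mm in diameter, 48 mm high, 0.05 kg.
- motor: Loose, stands on the 2 mm bench mat (its top at z = 2 mm). Origin: centre of underside, z up. Silver gear motor lying along x in an upright aluminium clamp block, 26 (x) by 44 (y) by 50 mm high, centred on the origin; motor 37 mm in diameter, axis 26 mm up, from x = -35 to +24 mm, shaft to +35. 0.26 kg. Grip across y on the block (44 mm).
- green_tray: Green open kit tray, loose on the 2 mm mat, 0.6 kg: 230 (x) by 94 (y) by 18 mm high, plus a 7 mm lip on each end. Origin: centre of underside. Walls, two dividers (full height) and floor 3 mm thick. Bays in a row along x, each 88 mm wide (y): long bay (94 mm) at the -x end, centre x = -65 mm; short bays (62 mm) centred at x = +16 and +81 mm. May lie turned end for end.
- orange_tray: Orange open kit tray, loose on the 2 mm mat, 0.6 kg: 230 (x) by 94 (y) by 18 mm high, plus a 7 mm lip on each end. Origin: centre of underside. Walls, two dividers (full height) and floor 3 mm thick. Bays in a row along x, each 88 mm wide (y): long bay (94 mm) at the -x end, centre x = -65 mm; short bays (62 mm) centred at x = +16 and +81 mm. May lie turned end for end.
- relay: Loose, stands on the 2 mm bench mat (its top at z = 2 mm). Origin: centre of underside, z up. Plug-in relay, clear cover on a black socket, 38 (x) by 32 (y) by 52 mm high. Not needed.
- multimeter: Yellow and black hand-held multimeter lying on the mat beyond the stock, 72 (x) by 150 (y) by 38 mm high over its dial. Origin: centre of underside.
- breadboard: White solderless breadboard lying flat on the mat beside the trays, 165 (x) by 55 (y) by 9 mm high. Origin: centre of underside.
Things that resemble listed ones, but are neither listed nor needed, are in the scene too. Leave any pink or red look-alike of the heatsink alone.

How it is judged:
By the outcome, as a careful person would: the job done as asked, in the order asked, and still so for the second after the job is handed in, with the robot touching nothing.
It also fails if it takes over 128 s, if anything falls off the work surface, if the arm or the gripper's body presses on something with over 40 N, if the wrist force passes 120 N, or if a joint passes its speed limit or range.

ROBOT

A 7-joint arm with a two-finger parallel gripper is mounted at the origin on the work surface. World frame = base frame: x ahead of the robot, y to its left, z up, the work surface at z = 0. Lengths are in m, angles in rad, forces in N, time in s.
With the tool pointing down it reaches from about 0.425 to 0.925 m from the base axis. Payload 6.8 kg.
Tool frame: the origin (TCP) lies at the very end of the fingers, on their centre line; the grasp point (between the pads) lies 19 mm behind it; z points along the fingers, y is the line along which they close (so a half turn about z gives the same grasp; the last joint's range is limited). The gripper opens to 85 mm and grips with 20 to 120 N. Pads are 22 mm wide; open, the fingers measure 114 mm over their backs; the gripper's body (76 mm by 85 mm) begins 54 mm behind the grasp point. The pads swing forward as they close: fully open they stand 13 mm farther back than shut.
Start: joints at [1.015, 0.477, 0.022, 1.555, -0.011, 1.109, -0.083], TCP at [0.292, -0.608, 0.231] pointing down, gripper open.
Joint ranges: [-2.96, 2.96], [-0.34, 2.1], [-1.41, 1.46], [0.24, 2.44], [-1.37, 4.51], [0.17, 1.92], [-2.96, 2.96]. Speed limits (rad/s): [2.39, 2.39, 3.14, 3.14, 3.14, 3.14, 3.14].

INTERFACE

Orientations are given as a unit quaternion [w, x, y, z].
In Python, from station import bot gives the robot as it stands. The module is installed in compiled form; this text tells all that it offers.
- The arm moves only by the shell command python3 -m jog 'ROWS' [OPENING] [FORCE]. ROWS is JSON, a list of rows, each a list of 4 numbers: the shift along the tool's x, y, z in cm, then the turn about the tool's z in rad. In form: [[x, y, z, spin], ...]. A call has 1 to 20 rows; each row is the pose to reach, as a shift and turn from the pose commanded when the call began, along the tool's axes at that moment; what a row does not reach only later rows make up. A row lasts 1/12 s, in which the tool goes at most 41.7 mm and 7.16 degrees, less where a joint would pass 70% of its speed; a pose out of reach is approached as far as the arm can. A call with a gripper value outside its range is refused whole. OPENING is the closure, from -1 (fully open) to 1 (shut), set as the call begins (- or left out, the last holds). The fingers move at their own pace and stop on an object; FORCE is the grip in N (left out, the last holds). Time passes only in rows, so rows that repeat a pose let the fingers close. It gives the time, the measured TCP pose, the force, the opening and the grip force at its end, in the units of the state.
- bot.get_obs(): the state, without advancing time (a new reading comes with each control period).
- bot.read_camera(name): name is "scene" or "top" or "wrist"; returns a dict with "pixels" (400x640x3 uint8, red, green, blue), "depth" (400x640 float32, m along the optical axis (not along the pixel's ray), 0 where there is no reading), "fovy" (degrees; the focal length in pixels is half the picture's height over the tangent of half this angle, whatever the lens; pixels are square), "cx", "cy" (the principal point, pixels), "distortion" ([k1, k2, p1, p2, k3] as OpenCV has them; the pictures are not rectified), "pose" (4x4, takes a point from camera to world coordinates). Camera axes: x right, y down, z forward; pixel columns grow to the right and rows downward; lengths in m; the calibration is good to about 2 mm. A picture is of the moment at which its call begins.
- bot.hand_in(): hands the job in; it is judged then, once.
The state is a dict: "t": time; "q": joint angles; "joint_vel": joint speeds; "joint_torque": joint torques, N m; "eef_pos": TCP position; "tool_rot": TCP orientation; "contact_force": force on the tool from outside, world axes, zero at the start; "torque": the same for the moment, N m; "gripper_width": opening from 0.0 (shut) to 1.0 (fully open); "grasp_force": force on a finger pad.
Only numpy, scipy, OpenCV 4.12 (cv2) and the standard library are available. Lean on these libraries where they do the work, as an engineer would, in place of code of your own. Each camera call takes 0.05 s, during which the arm holds its last target. There are 200 camera calls.

## Working session

There is one attempt and no reset: what is moved stays moved. The work goes in short steps, Python scripts to look and compute and a shell command to move; the robot and the scene stay as the last step left them, time stands still between calls to the robot, and variables do not carry over. Pictures are saved under pics/ and viewed, at most 14 in all, crops included, and the job is handed in when it is done.

```bash
mkdir -p pics
cat > h.py <<'E'
import numpy as np, cv2, pickle
from station import bot
def cam(n):
    c=bot.read_camera(n); f=200/np.tan(np.radians(c['fovy'])/2)
    c['K']=np.array([[f,0,c['cx']],[0,f,c['cy']],[0,0,1]]); c['D']=np.array(c['distortion'],float); return c
def save(c,fn): cv2.imwrite(fn,c['pixels'][:,:,::-1])
def cloud(c):
    v,u=np.mgrid[0:400,0:640]; p=np.stack([u,v],-1).reshape(-1,1,2).astype(float)
    n=cv2.undistortPoints(p,c['K'],c['D']).reshape(400,640,2); d=c['depth'][...,None]
    P=np.concatenate([n*d,d],-1)@c['pose'][:3,:3].T+c['pose'][:3,3]; P[c['depth']==0]=np.nan; return P
E
python3 - <<'E'
from h import *
for n in ['top','scene']:
    c=cam(n); save(c,f'pics/{n}0.png'); pickle.dump(c,open(n+'0.pkl','wb')); print(n,c['pose'].round(3).tolist(),c['fovy'],c['D'])
o=bot.get_obs(); print({k:np.round(v,3).tolist() for k,v in o.items()})
E
```

```text
top [[-0.02, -0.981, 0.194, 0.351], [-0.999, 0.025, 0.024, -0.052], [-0.029, -0.193, -0.981, 1.289], [0.0, 0.0, 0.0, 1.0]] 50.68089748214133 [-0.04074742  0.          0.          0.          0.        ]
scene [[-0.86, 0.339, -0.382, 1.003], [0.511, 0.56, -0.653, 0.668], [-0.007, -0.756, -0.654, 0.753], [0.0, 0.0, 0.0, 1.0]] 53.23215600780876 [-0.06194327  0.          0.          0.          0.        ]
{'t': 0.1, 'q': [1.015, 0.478, 0.022, 1.556, -0.012, 1.109, -0.083], 'joint_vel': [-0.001, -0.002, -0.0, -0.003, 0.0, -0.0, 0.0], 'joint_torque': [0.005, -59.776, 1.614, -28.195, 0.013, 0.005, -0.0], 'eef_pos': [0.292, -0.608, 0.23], 'tool_rot': [-0.001, 0.975, 0.222, -0.0], 'contact_force': [0.346, 0.589, 0.174], 'torque': [0.013, -0.007, 0.035], 'grasp_force': 0.0, 'gripper_width': 1.002}
```

View pics/top0.png

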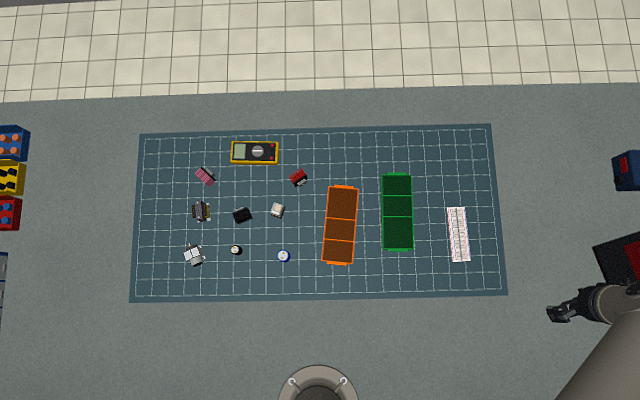

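View pics/scene0.png

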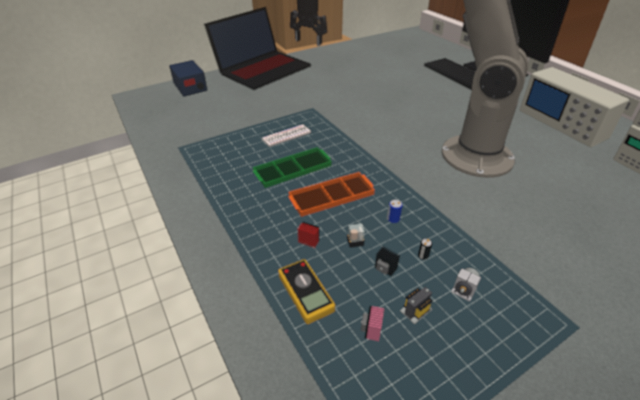

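Top view: the candidates are black finned heat sink (242,215) against the pink (205,176) and red (298,178) look-alikes; large blue cap (284,256) against small black cap (236,250); transformer (201,211); motor (194,255); relay (277,210) not wanted. Trays are orange (340,225) and green (397,212). I choose by colour and now measure from the two depth clouds.

```bash
cat > meas.py <<'E'
from h import *
from scipy.ndimage import label
# fused orthophoto, 1 mm / px, rows = x decreasing, cols = y decreasing
T=pickle.load(open('top0.pkl','rb'));S=pickle.load(open('scene0.pkl','rb'))
X=[cloud(T),cloud(S)]
for P in X:
    a=P.reshape(-1,3); m=(a[:,0]>.35)&(a[:,0]<.9)&(abs(a[:,1])<.6)&(abs(a[:,2])<.01); print('mat z',np.median(a[m,2]).round(4))
for nm,P in zip('TS',X):
    z=P[...,2]; m=(z>.012)&(z<.1)&(P[...,0]>.38)&(P[...,0]<.95)&(abs(P[...,1])<.62)
    L,n=label(m)
    for i in range(1,n+1):
        k=L==i
        if k.sum()<25: continue
        p=P[k]; v,u=np.argwhere(k).mean(0); top=np.percentile(p[:,2],97)
        r=cv2.minAreaRect((p[:,:2]*1000).astype(np.float32))
        print(nm,f'px {u:.0f},{v:.0f} n{k.sum()} top {top*1000:.0f} rect c {np.round(r[0],0)} size {np.round(r[1],0)} ang {r[2]:.0f}')
E
python3 meas.py
```

```text
mat z 0.0024
mat z 0.0013
T px 255,152 n1097 top 41 rect c [756. 186.] size [148.  74.] ang 87
T px 205,175 n234 top 56 rect c [685. 334.] size [50. 41.] ang 44
T px 298,178 n205 top 56 rect c [666.  47.] size [41. 46.] ang 34
T px 397,210 n478 top 25 rect c [ 559. -250.] size [ 95. 244.] ang 88
T px 340,225 n393 top 25 rect c [523. -75.] size [ 94. 244.] ang 83
T px 200,211 n298 top 58 rect c [571. 349.] size [57. 45.] ang 5
T px 277,210 n158 top 58 rect c [569. 113.] size [30. 37.] ang 69
T px 241,214 n206 top 56 rect c [558. 222.] size [41. 44.] ang 22
T px 452,211 n27 top 19 rect c [ 555. -421.] size [15. 33.] ang 26
T px 463,239 n26 top 18 rect c [ 465. -444.] size [25. 16.] ang 5
T px 194,255 n326 top 55 rect c [441. 365.] size [70. 45.] ang 23
T px 236,250 n90 top 56 rect c [451. 235.] size [27. 25.] ang 45
T px 283,255 n128 top 62 rect c [431.  95.] size [34. 33.] ang 45
S px 291,166 n487 top 21 rect c [ 558. -252.] size [101. 243.] ang 88
S px 332,192 n599 top 21 rect c [522. -77.] size [101. 245.] ang 83
S px 394,210 n245 top 58 rect c [435.  94.] size [33. 34.] ang 66
S px 309,233 n383 top 53 rect c [669.  49.] size [34. 48.] ang 32
S px 356,234 n306 top 55 rect c [569. 114.] size [33. 38.] ang 69
S px 425,248 n192 top 52 rect c [454. 238.] size [26. 27.] ang 63
S px 386,261 n468 top 52 rect c [560. 221.] size [44. 48.] ang 22
S px 306,291 n1964 top 38 rect c [756. 187.] size [149.  72.] ang 87
S px 467,282 n552 top 53 rect c [443. 365.] size [70. 45.] ang 23
S px 418,302 n653 top 55 rect c [572. 348.] size [58. 46.] ang 9
S px 372,322 n555 top 53 rect c [684. 333.] size [49. 41.] ang 46
```

```bash
cat > to.py <<'E'
# usage: to.py x,y,z(mm),yaw(deg) ... -> tool-frame row for each
import sys; from h import *
from scipy.spatial.transform import Rotation as R
o=bot.get_obs(); q=o['tool_rot']; r=R.from_quat([q[1],q[2],q[3],q[0]]); M=r.as_matrix(); yaw=np.degrees(np.arctan2(M[1,0],M[0,0]))
print('t',round(o['t'],2),'tcp',(np.array(o['eef_pos'])*1000).round(1),'yaw',yaw.round(1),'tilt',np.degrees(np.arccos(-M[2,2])).round(2),'grip',round(o['gripper_width'],3),'F',np.round(o['contact_force'],1),'q',np.round(o['q'],2))
for a in sys.argv[1:]:
    w=np.array([float(s) for s in a.split(',')]); d=M.T@(w[:3]/1000-o['eef_pos'])*100
    s=-np.radians((w[3]-yaw+180)%360-180); print(a,'->',d.round(2).tolist(),round(s,3))
E
python3 to.py 450,-300,230,15 560,0,230,7 560,330,200,7
```

```text
t 0.1 tcp [ 292.  -608.   230.4] yaw 25.7 tilt 0.09 grip 1.002 F [0.3 0.6 0.2] q [ 1.01  0.48  0.02  1.56 -0.01  1.11 -0.08]
450,-300,230,15 -> [27.57, -20.92, 0.07] 0.186
560,0,230,7 -> [50.48, -43.2, 0.11] 0.326
560,330,200,7 -> [64.77, -72.94, 3.16] 0.326
```

Run:
```python
from h import *
T=pickle.load(open('top0.pkl','rb'));S=pickle.load(open('scene0.pkl','rb'))
a=T['pixels'][160:280,170:420]; b=S['pixels'][200:330,290:490]
a=cv2.resize(a,(750,360),interpolation=3); b=cv2.resize(b,(369,240),interpolation=3)
im=np.zeros((600,750,3),np.uint8); im[:360]=a; im[360:,:369]=b
cv2.imwrite('pics/crop.png',im[:,:,::-1])
```

```text
(no output)
```

View pics/crop.png

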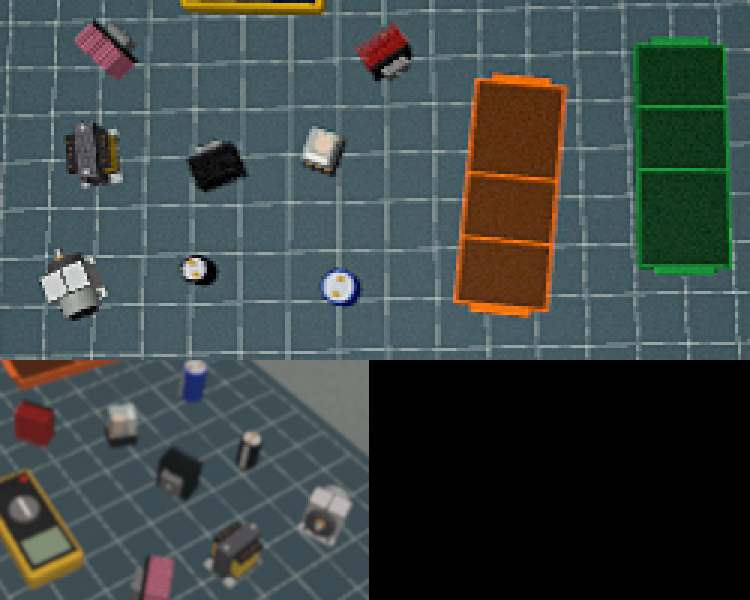

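The crop confirms it: the wanted heat sink is the black one at (217,165), its grey rectifier facing world +x. The transformer is at (93,155), the motor at (72,285), the black cap at (199,270) and the blue cap at (341,288). Long bays: orange at the far end, green at the near end.

```bash
python3 -m jog '[[4,-3,0,0.05],[8,-6,0,0.1],[12,-9,0,0.15],[16,-12,0,0.18],[27.5,-21,0,0.2],[27.5,-21,0,0.2],[27.5,-21,0,0.2],[27.5,-21,0,0.2],[27.5,-21,0,0.2],[50.5,-43,0,0.3],[50.5,-43,0,0.3],[50.5,-43,0,0.3],[50.5,-43,0,0.3],[50.5,-43,0,0.3],[50.5,-43,0,0.3],[50.5,-43,0,0.3],[50.5,-43,0,0.3],[50.5,-43,0,0.32]]' -1 40; python3 to.py 560,345,200,7
```

```text
t: 1.6
eef_pos: [0.5625, 0.0059, 0.2312]
tool_rot: [-0.002, 0.998, 0.069, 0.0]
contact_force: [-0.0, 0.7, 0.1]
gripper_width: 1.003
grasp_force: 0.0
t 1.6 tcp [562.5   5.9 231.2] yaw 7.9 tilt 0.22 grip 1.003 F [-0.   0.7  0.1] q [ 0.07  0.31 -0.23  1.82  0.08  1.03 -1.62]
560,345,200,7 -> [4.4, -33.62, 3.25] 0.015
```

```bash
python3 -m jog '[[4.4,-33.6,3,0],[4.4,-33.6,3,0],[4.4,-33.6,3,0],[4.4,-33.6,3,0],[4.4,-33.6,3,0],[4.4,-33.6,3,0],[4.4,-33.6,3,0],[4.4,-33.6,3,0],[4.4,-33.6,3,0],[4.4,-33.6,3,0],[4.4,-33.6,3,0],[4.4,-33.6,3,0]]'
cat > w.py <<'E'
# wrist view + clusters; usage: w.py name [zmin mm]
import sys; from h import *
from scipy.ndimage import label
c=cam('wrist'); save(c,f'pics/{sys.argv[1]}.png'); pickle.dump(c,open(sys.argv[1]+'.pkl','wb')); P=cloud(c); z=P[...,2]; z0=float(sys.argv[2])/1000 if len(sys.argv)>2 else .015
print('campos',c['pose'][:3,3].round(3))
L,n=label((z>z0)&(z<.1)&(P[...,0]>.3))
for i in range(1,n+1):
    k=L==i
    if k.sum()<300: continue
    p=P[k]; v,u=np.argwhere(k).mean(0); top=np.percentile(p[:,2],97); f=lambda p:cv2.minAreaRect((p[:,:2]*1000).astype(np.float32)); 
    for r,nm in((f(p),'all'),(f(p[p[:,2]>top-.02]),'upper')): print(nm,f'px {u:.0f},{v:.0f} top {top*1000:.1f} c {np.round(r[0],1)} size {np.round(r[1],1)} ang {r[2]:.1f}')
E
python3 w.py w1
```

```text
t: 2.6
eef_pos: [0.5628, 0.3343, 0.201]
tool_rot: [0.001, 0.998, 0.063, -0.0]
contact_force: [0.1, 0.7, -0.5]
gripper_width: 0.998
grasp_force: 0.0
campos [0.634 0.344 0.344]
all px 501,22 top 38.6 c [734.4 186.7] size [ 44.7 153.2] ang 5.2
upper px 501,22 top 38.6 c [733.9 186.6] size [ 44.7 153.3] ang 5.6
all px 329,58 top 53.1 c [685.2 335.3] size [45.9 40.1] ang 45.6
upper px 329,58 top 53.1 c [685.2 335.3] size [46. 40.] ang 45.8
all px 609,116 top 52.3 c [666.5  47.2] size [41.7 47.8] ang 32.1
upper px 609,116 top 52.3 c [666.4  47.4] size [41.7 47.3] ang 31.9
all px 303,173 top 54.7 c [573.1 349.5] size [57.6 43.4] ang 7.6
upper px 303,173 top 54.7 c [573.  349.5] size [57.5 43.4] ang 7.6
all px 419,199 top 52.7 c [561.1 222.7] size [42.1 46.3] ang 21.0
upper px 419,199 top 52.7 c [560.4 222.5] size [40.8 46.4] ang 21.4
all px 519,201 top 54.6 c [571.3 113.9] size [31.9 37.8] ang 69.4
upper px 519,201 top 54.6 c [571.  113.6] size [29.4 33.7] ang 69.3
all px 608,287 top 20.5 c [479.5 -36.2] size [196.6  87.3] ang 22.9
upper px 608,287 top 20.5 c [479.5 -36.2] size [196.6  87.3] ang 22.9
all px 278,279 top 52.9 c [443.5 365.3] size [70.9 43.7] ang 24.2
upper px 278,279 top 52.9 c [443.5 365.3] size [70.9 43.7] ang 24.5
all px 385,282 top 52.0 c [454.2 238.8] size [26.2 26.2] ang 78.9
upper px 385,282 top 52.0 c [454.1 238.7] size [26. 26.] ang 78.9
all px 497,300 top 52.7 c [446.6  98.3] size [ 6.8 24.5] ang 21.0
upper px 497,300 top 52.7 c [446.3  99.2] size [ 6.3 22.8] ang 22.6
```

View pics/w1.png

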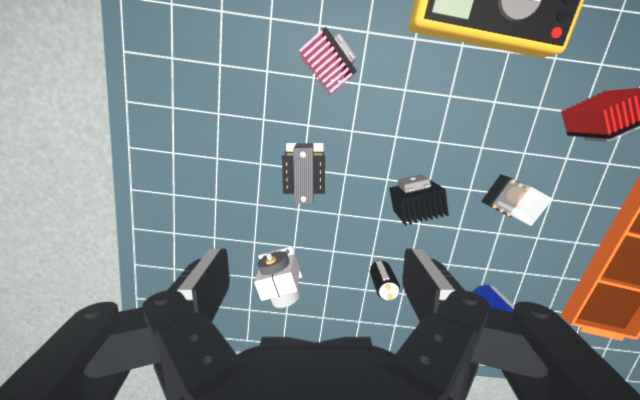

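The wrist view agrees with the other two views: transformer upright at (303,173), black heat sink (419,199) with its rectifier at +x, motor (278,279), black cap (385,282). Tops are 52 to 55 mm, as they should be.

```bash
python3 to.py 573,349.5,90,7.6 573,349.5,15,7.6
```

```text
t 2.65 tcp [563.  334.1 201.2] yaw 7.2 tilt 0.09 grip 0.997 F [-0.3  0.2  0.4] q [-0.41  0.49 -0.31  1.62  0.17  1.06 -2.21]
573,349.5,90,7.6 -> [1.19, -1.42, 11.12] -0.008
573,349.5,15,7.6 -> [1.19, -1.43, 18.62] -0.008
```

```bash
python3 -m jog '[[1.2,-1.4,3,0],[1.2,-1.4,6,-0.01],[1.2,-1.4,9,-0.01],[1.2,-1.4,11.5,-0.01],[1.2,-1.4,13.5,-0.01],[1.2,-1.4,15,-0.01],[1.2,-1.4,16.5,-0.01],[1.2,-1.4,17.5,-0.01],[1.2,-1.4,18.2,-0.01],[1.2,-1.4,18.6,-0.01],[1.2,-1.4,18.6,-0.01],[1.2,-1.4,18.6,-0.01]]'; python3 to.py 573,349.5,15,7.6
```

```text
t: 3.65
eef_pos: [0.5727, 0.3524, 0.016]
tool_rot: [-0.0, 0.998, 0.069, 0.0]
contact_force: [1.0, 0.4, 0.2]
gripper_width: 1.002
grasp_force: 0.0
t 3.65 tcp [572.7 352.4  16. ] yaw 7.9 tilt 0.06 grip 1.002 F [1.  0.4 0.2] q [-0.46  0.73 -0.27  1.68  0.26  0.76 -2.28]
573,349.5,15,7.6 -> [-0.01, 0.3, 0.1] 0.005
```

```bash
python3 -m jog '[[0,0.3,0.1,0],[0,0.3,0.1,0],[0,0.3,0.1,0],[0,0.3,0.1,0]]'; python3 -m jog '[[0,0,0,0],[0,0,0,0],[0,0,0,0],[0,0,0,0],[0,0,0,0],[0,0,0,0],[0,0,0,0],[0,0,0,0]]' 1 60; python3 to.py
```

```text
t: 3.98
eef_pos: [0.5729, 0.3491, 0.0147]
tool_rot: [-0.0, 0.998, 0.069, 0.0]
contact_force: [-0.2, 0.3, 0.5]
gripper_width: 1.008
grasp_force: 0.0
t: 4.65
eef_pos: [0.5729, 0.3493, 0.0145]
tool_rot: [-0.0, 0.998, 0.069, 0.0]
contact_force: [0.1, 0.1, 2.9]
gripper_width: 0.48
grasp_force: 62.6
t 4.65 tcp [572.9 349.3  14.5] yaw 7.9 tilt 0.03 grip 0.48 F [0.1 0.1 2.9] q [-0.45  0.73 -0.27  1.69  0.26  0.76 -2.28]
```

```bash
python3 -m jog '[[0,0,-1,0],[0,0,-3,0],[0,0,-6,0],[0,0,-9,0],[0,0,-12,0],[0,0,-13.5,0],[0,0,-13.5,0]]'; python3 to.py 600,-100,150,0 500,-160,150,-2
```

```text
t: 5.23
eef_pos: [0.5744, 0.3505, 0.1539]
tool_rot: [-0.002, 0.998, 0.069, 0.003]
contact_force: [0.7, 0.7, -2.8]
gripper_width: 0.483
grasp_force: 62.1
t 5.23 tcp [574.4 350.5 153.9] yaw 7.9 tilt 0.39 grip 0.483 F [ 0.7  0.7 -2.8] q [-0.42  0.56 -0.31  1.62  0.2   0.98 -2.23]
600,-100,150,0 -> [-3.64, 44.98, 0.23] 0.138
500,-160,150,-2 -> [-14.37, 49.55, 0.15] 0.172
```

```bash
python3 -m jog '[[0,1.5,0,0],[0,4.5,0,0.02],[-0.5,8,0,0.04],[-1,12,0,0.06],[-2,16,0,0.08],[-3,20,0,0.1],[-4.5,24,0,0.12],[-6,28,0,0.14],[-7.5,32,0,0.15],[-9,36,0,0.16],[-11,40,0,0.17],[-12.5,44,0,0.17],[-13.5,47,0,0.17],[-14.2,49,0,0.17],[-14.4,49.5,0,0.17],[-14.4,49.5,0,0.17],[-14.4,49.5,0,0.17]]'; python3 to.py; python3 w.py w2
```

```text
t: 6.65
eef_pos: [0.497, -0.1603, 0.1481]
tool_rot: [-0.001, 1.0, -0.016, -0.001]
contact_force: [0.2, 0.7, -2.6]
gripper_width: 0.484
grasp_force: 62.0
t 6.65 tcp [ 497.  -160.3  148.1] yaw -1.9 tilt 0.15 grip 0.484 F [ 0.2  0.7 -2.6] q [ 0.34  0.34 -0.18  1.99  0.08  0.83 -1.49]
campos [ 0.569 -0.162  0.291]
all px 44,10 top 50.8 c [651.2  41.1] size [12.9 39.9] ang 21.5
upper px 44,10 top 50.8 c [650.   42.1] size [12.1 36.3] ang 3.5
all px 421,135 top 21.1 c [ 545.4 -250.9] size [ 95.5 215.3] ang 88.2
upper px 421,135 top 21.1 c [ 545.4 -250.9] size [ 95.5 215.3] ang 88.2
all px 218,126 top 21.4 c [524.4 -76. ] size [ 95.  244.3] ang 83.1
upper px 218,126 top 21.4 c [524.4 -76. ] size [ 95.  244.3] ang 83.1
all px 14,123 top 37.8 c [570.6 100.4] size [44.6 21.3] ang 4.8
upper px 14,123 top 37.8 c [568.9 106.3] size [22.4 39.6] ang 73.4
all px 53,271 top 59.2 c [433.7  92.1] size [34.5 34.8] ang 56.0
upper px 53,271 top 59.2 c [433.   92.1] size [34.5 33.3] ang 43.1
```

View pics/w2.png

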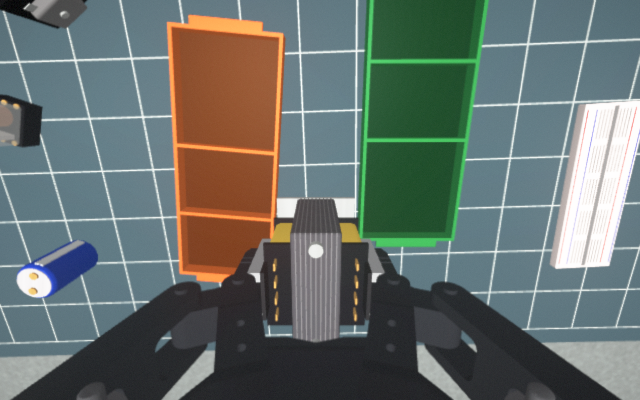

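Wrist view: green tray with its long bay nearest at (410,190), orange tray (225,150), transformer held upright at (317,260). Green centre is (559.6, -251.3) at -1.8°, orange (524.4, -76) at -6.9°.

```bash
python3 to.py 494.6,-249.3,70,-1.8 494.6,-249.3,20,-1.8
```

```text
t 6.7 tcp [ 497.5 -159.4  148.4] yaw -1.7 tilt 0.12 grip 0.482 F [ 0.1 -0.1 -1.9] q [ 0.34  0.34 -0.18  1.99  0.08  0.83 -1.49]
494.6,-249.3,70,-1.8 -> [-0.0, 9.01, 7.82] 0.001
494.6,-249.3,20,-1.8 -> [0.0, 9.01, 12.82] 0.001
```

```bash
python3 -m jog '[[0,2,0,0],[0,5,1,0],[0,7.5,3,0],[0,8.8,5,0],[0,9,7,0],[0,9,8.5,0],[0,9,9.5,0],[0,9,10.5,0],[0,9,10.5,0],[0,9,10.5,0]]'; python3 to.py 494.6,-249.3,20,-1.8
```

```text
t: 7.53
eef_pos: [0.4954, -0.2499, 0.0442]
tool_rot: [-0.0, 1.0, -0.015, -0.0]
contact_force: [-0.4, 0.8, -2.1]
gripper_width: 0.478
grasp_force: 61.9
t 7.53 tcp [ 495.4 -249.9   44.2] yaw -1.8 tilt 0.04 grip 0.478 F [-0.4  0.8 -2.1] q [ 0.46  0.53 -0.13  1.98  0.11  0.64 -1.34]
494.6,-249.3,20,-1.8 -> [-0.09, -0.06, 2.42] 0.001
```

```bash
python3 -m jog '[[0,0,0.8,0],[0,0,1.6,0],[0,0,2.2,0],[0,0,2.4,0],[0,0,2.5,0],[0,0,2.5,0]]'; python3 -m jog '[[0,0,0.05,0],[0,0,0.1,0],[0,0,0.1,0]]';  python3 -m jog '[[0,0,0.05,0],[0,0,0.1,0],[0,0,0.1,0]]'
```

```text
t: 8.03
eef_pos: [0.495, -0.2509, 0.019]
tool_rot: [-0.0, 1.0, -0.016, -0.0]
contact_force: [0.5, -0.1, -2.3]
gripper_width: 0.482
grasp_force: 61.9
t: 8.28
eef_pos: [0.4953, -0.251, 0.0185]
tool_rot: [0.0, 1.0, -0.016, 0.0]
contact_force: [0.2, 0.1, -2.0]
gripper_width: 0.485
grasp_force: 61.9
t: 8.53
eef_pos: [0.4953, -0.251, 0.0175]
tool_rot: [0.0, 1.0, -0.016, 0.0]
contact_force: [0.4, 0.4, -1.1]
gripper_width: 0.483
grasp_force: 62.2
```

Force is easing; one more small step, then release.

```bash
python3 -m jog '[[0,0,0.05,0],[0,0,0.1,0],[0,0,0.1,0]]'; python3 -m jog '[[0,0,0,0],[0,0,0,0],[0,0,0,0],[0,0,0,0]]' -0.15; python3 -m jog '[[0,0,-1,0],[0,0,-3,0],[0,0,-6,0],[0,0,-9,0],[0,0,-12,0],[0,0,-14,0],[0,0,-14,0]]'; python3 to.py 560,212,150,21
```

```text
t: 8.78
eef_pos: [0.4953, -0.251, 0.0175]
tool_rot: [0.0, 1.0, -0.016, 0.0]
contact_force: [-3.5, 1.3, 11.6]
gripper_width: 0.479
grasp_force: 63.8
t: 9.12
eef_pos: [0.4952, -0.251, 0.0163]
tool_rot: [0.0, 1.0, -0.016, 0.0]
contact_force: [-0.1, -0.6, -0.2]
gripper_width: 0.572
grasp_force: 0.0
t: 9.7
eef_pos: [0.4979, -0.2521, 0.1618]
tool_rot: [0.002, 1.0, -0.016, 0.004]
contact_force: [0.3, -0.2, 0.1]
gripper_width: 0.575
grasp_force: 0.0
t 9.7 tcp [ 497.9 -252.1  161.8] yaw -1.9 tilt 0.5 grip 0.575 F [ 0.3 -0.2  0.1] q [ 0.48  0.37 -0.15  1.9   0.07  0.87 -1.31]
560,212,150,21 -> [4.69, -46.59, 1.07] -0.399
```

```bash
python3 -m jog '[[0.5,-4.6,0,-0.1],[0.9,-9.2,0,-0.2],[1.4,-13.8,0,-0.3],[1.8,-18,0,-0.4],[2.3,-22,0.5,-0.4],[2.8,-26,1,-0.4],[3.2,-30,1,-0.4],[3.6,-34,1,-0.4],[4,-38,1,-0.4],[4.3,-42,1,-0.4],[4.5,-45,1,-0.4],[4.7,-47,1,-0.4],[4.7,-47.3,1,-0.4],[4.7,-47.3,1,-0.4],[4.7,-47.3,1,-0.4]]' -1; python3 to.py 556,220.8,80,21.2 556,220.8,15,21.2
```

```text
t: 10.95
eef_pos: [0.5571, 0.219, 0.1458]
tool_rot: [0.001, 0.983, 0.183, -0.001]
contact_force: [-0.0, -0.2, 0.8]
gripper_width: 1.0
grasp_force: 0.0
t 10.95 tcp [557.1 219.  145.8] yaw 21.0 tilt 0.1 grip 1.0 F [-0.  -0.2  0.8] q [-0.21  0.47 -0.36  1.8   0.2   0.91 -1.86]
556,220.8,80,21.2 -> [-0.02, -0.21, 6.58] -0.003
556,220.8,15,21.2 -> [-0.02, -0.22, 13.08] -0.003
```

```bash
python3 -m jog '[[0,-0.2,2,0],[0,-0.2,5,0],[0,-0.2,8,0],[0,-0.2,10,0],[0,-0.2,11.5,0],[0,-0.2,12.4,0],[0,-0.2,13,0],[0,-0.2,13.1,0],[0,-0.2,13.1,0],[0,-0.2,13.1,0]]'; python3 to.py 556,220.8,15,21.2
```

```text
t: 11.78
eef_pos: [0.5574, 0.2222, 0.0163]
tool_rot: [-0.0, 0.983, 0.183, 0.001]
contact_force: [0.2, -0.5, -0.5]
gripper_width: 0.999
grasp_force: 0.0
t 11.78 tcp [557.4 222.2  16.3] yaw 21.0 tilt 0.09 grip 0.999 F [ 0.2 -0.5 -0.5] q [-0.26  0.65 -0.3   1.87  0.29  0.67 -1.94]
556,220.8,15,21.2 -> [-0.18, 0.08, 0.13] -0.003
```

```bash
python3 -m jog '[[-0.15,0.1,0.1,0],[-0.15,0.1,0.1,0],[-0.15,0.1,0.1,0]]'; python3 -m jog '[[0,0,0,0],[0,0,0,0],[0,0,0,0],[0,0,0,0],[0,0,0,0],[0,0,0,0],[0,0,0,0]]' 1 40; python3 -m jog '[[0,0,-1,0],[0,0,-3,0],[0,0,-6,0],[0,0,-9,0],[0,0,-12,0],[0,0,-13.5,0],[0,0,-13.5,0]]'; python3 to.py 575.6,-251.8,150,-1.8
```

```text
t: 12.03
eef_pos: [0.5558, 0.2207, 0.0148]
tool_rot: [-0.0, 0.983, 0.183, 0.0]
contact_force: [0.2, -0.9, -1.2]
gripper_width: 0.999
grasp_force: 0.0
t: 12.62
eef_pos: [0.5558, 0.2208, 0.0145]
tool_rot: [-0.0, 0.983, 0.183, 0.0]
contact_force: [-0.3, 0.5, 2.5]
gripper_width: 0.532
grasp_force: 41.7
t: 13.2
eef_pos: [0.5576, 0.2218, 0.1539]
tool_rot: [-0.001, 0.983, 0.183, 0.003]
contact_force: [0.0, 0.9, -2.1]
gripper_width: 0.529
grasp_force: 41.4
t 13.2 tcp [557.6 221.8 153.9] yaw 21.1 tilt 0.4 grip 0.529 F [ 0.   0.9 -2.1] q [-0.2   0.46 -0.36  1.8   0.2   0.91 -1.86]
575.6,-251.8,150,-1.8 -> [-15.34, 44.85, 0.27] 0.399
```

```bash
python3 -m jog '[[-0.5,1.5,0,0.05],[-1.5,4.5,0,0.1],[-2.9,8.5,0,0.2],[-4.2,12.5,0,0.3],[-5.6,16.5,0,0.35],[-6.9,20.5,0,0.4],[-8.3,24.5,0,0.4],[-9.7,28.5,0,0.4],[-11.1,32.5,0,0.4],[-12.6,36.5,0,0.4],[-14,40,0,0.4],[-15,43,0,0.4],[-15.6,44.3,0,0.4],[-15.8,44.7,0,0.4],[-15.8,44.7,0,0.4],[-15.8,44.7,0,0.4]]'; python3 to.py 570.6,-251.6,20,-1.8
```

```text
t: 14.53
eef_pos: [0.5684, -0.2513, 0.1484]
tool_rot: [-0.001, 1.0, -0.016, -0.001]
contact_force: [-0.1, 0.8, -1.4]
gripper_width: 0.532
grasp_force: 41.4
t 14.53 tcp [ 568.4 -251.3  148.4] yaw -1.8 tilt 0.14 grip 0.532 F [-0.1  0.8 -1.4] q [ 0.44  0.48 -0.16  1.75  0.09  0.91 -1.36]
570.6,-251.6,20,-1.8 -> [0.24, 0.05, 12.84] 0.0
```

```bash
python3 w.py w3 8 >/dev/null; python3 -m jog '[[0.2,0,1.5,0],[0.2,0,4,0],[0.2,0,7,0],[0.2,0,9.5,0],[0.2,0,11,0],[0.2,0,12,0],[0.2,0,12.4,0],[0.2,0,12.5,0],[0.2,0,12.5,0]]'; python3 to.py 570.6,-251.6,17.8,-1.8
```

```text
t: 15.33
eef_pos: [0.5717, -0.2528, 0.025]
tool_rot: [0.0, 1.0, -0.016, 0.001]
contact_force: [0.3, -0.6, -0.4]
gripper_width: 0.533
grasp_force: 41.4
t 15.33 tcp [ 571.7 -252.8   25. ] yaw -1.8 tilt 0.07 grip 0.533 F [ 0.3 -0.6 -0.4] q [ 0.42  0.65 -0.14  1.81  0.13  0.69 -1.4 ]
570.6,-251.6,17.8,-1.8 -> [-0.11, -0.11, 0.72] 0.0
```

View pics/w3.png

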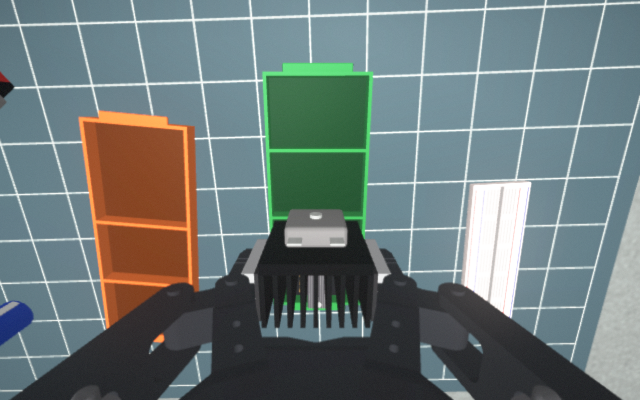

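The black heat sink is held square at (315,255) above the middle bay, which is at (318,185). I'll lower it and feel for the floor.

```bash
python3 -m jog '[[-0.1,-0.1,0.2,0],[-0.1,-0.1,0.4,0],[-0.1,-0.1,0.6,0],[-0.1,-0.1,0.65,0]]'; python3 -m jog '[[0,0,0.05,0],[0,0,0.1,0],[0,0,0.1,0]]';python3 -m jog '[[0,0,0.05,0],[0,0,0.1,0],[0,0,0.1,0]]'
```

```text
t: 15.67
eef_pos: [0.5699, -0.2523, 0.0179]
tool_rot: [0.0, 1.0, -0.016, 0.0]
contact_force: [0.0, -0.9, -0.8]
gripper_width: 0.534
grasp_force: 41.4
t: 15.92
eef_pos: [0.5699, -0.2523, 0.0175]
tool_rot: [0.0, 1.0, -0.016, -0.0]
contact_force: [-2.0, 1.0, 4.7]
gripper_width: 0.532
grasp_force: 42.1
t: 16.17
eef_pos: [0.5699, -0.2523, 0.0175]
tool_rot: [0.0, 1.0, -0.016, 0.0]
contact_force: [-5.3, 2.0, 13.0]
gripper_width: 0.534
grasp_force: 43.1
```

```bash
python3 -m jog '[[0,0,-0.1,0],[0,0,-0.1,0],[0,0,-0.1,0],[0,0,-0.1,0]]' -0.22; python3 -m jog '[[0,0,-1,0],[0,0,-3,0],[0,0,-6,0],[0,0,-9,0],[0,0,-12,0],[0,0,-14,0],[0,0,-14,0]]'; python3 to.py 470,70,150,0
```

```text
t: 16.5
eef_pos: [0.5699, -0.2523, 0.0167]
tool_rot: [0.0, 1.0, -0.016, 0.0]
contact_force: [-0.9, 0.7, 0.2]
gripper_width: 0.608
grasp_force: 0.0
t: 17.08
eef_pos: [0.5729, -0.2533, 0.1627]
tool_rot: [0.001, 1.0, -0.016, 0.004]
contact_force: [0.7, -0.3, 0.3]
gripper_width: 0.607
grasp_force: 0.0
t 17.08 tcp [ 572.9 -253.3  162.7] yaw -1.9 tilt 0.52 grip 0.607 F [ 0.7 -0.3  0.3] q [ 0.44  0.47 -0.16  1.74  0.09  0.93 -1.36]
470,70,150,0 -> [-11.34, -31.98, 1.09] -0.032
```

```bash
python3 -m jog '[[-1,-2.8,0,0],[-2,-6,0.5,0],[-3,-10,1,-0.02],[-4.5,-14,1,-0.03],[-6,-18,1,-0.03],[-7.5,-22,1,-0.03],[-9,-26,1,-0.03],[-10.5,-29.5,1,-0.03],[-11.3,-31.5,1,-0.03],[-11.3,-32,1,-0.03],[-11.3,-32,1,-0.03]]' -1; python3 w.py w4 40 | grep upper; python3 to.py 433.5,94,80,0 433.5,94,17,0
```

```text
t: 18.0
eef_pos: [0.4668, 0.0731, 0.1469]
tool_rot: [-0.0, 1.0, 0.001, 0.0]
contact_force: [0.7, -0.6, 0.4]
gripper_width: 1.002
grasp_force: 0.0
upper px 264,68 top 55.5 c [570.9 112.9] size [28.5 33.9] ang 69.1
upper px 130,215 top 52.5 c [453.2 236.6] size [27.9 27.1] ang 72.7
upper px 9,236 top 51.7 c [434.3 346.9] size [19.6 54.2] ang 76.3
upper px 293,239 top 59.2 c [432.5  94.2] size [34.1 33.9] ang 29.3
t 18.05 tcp [467.3  71.3 146.8] yaw -0.1 tilt 0.02 grip 0.998 F [-0.3 -0.1 -0.8] q [-0.02  0.27 -0.3   2.09  0.11  0.79 -1.97]
433.5,94,80,0 -> [-3.38, -2.27, 6.68] -0.001
433.5,94,17,0 -> [-3.38, -2.27, 12.98] -0.001
```

```bash
python3 -m jog '[[-1.5,-1,0,0],[-3,-2,0,0],[-3.4,-2.3,1.5,0],[-3.4,-2.3,4,0],[-3.4,-2.3,7,0],[-3.4,-2.3,9.5,0],[-3.4,-2.3,11.5,0],[-3.4,-2.3,12.4,0],[-3.4,-2.3,12.8,0],[-3.4,-2.3,12.8,0],[-3.4,-2.3,12.8,0]]'; python3 to.py 433.2,94.2,16,0
```

```text
t: 18.97
eef_pos: [0.4341, 0.0939, 0.0195]
tool_rot: [-0.0, 1.0, -0.002, 0.001]
contact_force: [-0.1, -0.2, -0.0]
gripper_width: 1.0
grasp_force: 0.0
t 18.97 tcp [434.1  93.9  19.5] yaw -0.2 tilt 0.06 grip 1.0 F [-0.1 -0.2 -0. ] q [-0.14  0.47 -0.25  2.23  0.25  0.47 -2.17]
433.2,94.2,16,0 -> [-0.1, -0.03, 0.35] -0.003
```

```bash
python3 -m jog '[[-0.1,0,0.35,0],[-0.1,0,0.4,0],[-0.1,0,0.4,0]]'; python3 -m jog '[[0,0,0,0],[0,0,0,0],[0,0,0,0],[0,0,0,0],[0,0,0,0],[0,0,0,0],[0,0,0,0],[0,0,0,0]]' 1 35; python3 -m jog '[[0,0,-1,0],[0,0,-3,0],[0,0,-6,0],[0,0,-9,0],[0,0,-12,0],[0,0,-13.5,0],[0,0,-13.5,0]]'; python3 to.py 640.6,-253.8,150,-1.8
```

```text
t: 19.22
eef_pos: [0.4326, 0.0943, 0.0153]
tool_rot: [-0.0, 1.0, -0.001, 0.0]
contact_force: [0.2, -0.8, 0.2]
gripper_width: 1.002
grasp_force: 0.0
t: 19.88
eef_pos: [0.4324, 0.0944, 0.015]
tool_rot: [0.0, 1.0, -0.001, 0.0]
contact_force: [-1.2, -1.0, 5.7]
gripper_width: 0.4
grasp_force: 34.6
t: 20.47
eef_pos: [0.4344, 0.095, 0.1536]
tool_rot: [-0.001, 1.0, -0.001, 0.003]
contact_force: [0.4, 0.7, 0.1]
gripper_width: 0.398
grasp_force: 35.0
t 20.47 tcp [434.4  95.  153.6] yaw -0.1 tilt 0.4 grip 0.398 F [0.4 0.7 0.1] q [-0.05  0.22 -0.34  2.15  0.11  0.78 -2.03]
640.6,-253.8,150,-1.8 -> [20.7, 34.83, 0.45] 0.029
```

```bash
python3 -m jog '[[1,1.5,0,0],[2.5,4,0,0],[4.5,7,0,0],[6.5,10.5,0,0],[8.5,14,0,0],[10.5,17.5,0,0],[12.5,21,0,0.03],[14.5,24.5,0,0.03],[16.5,28,0,0.03],[18.5,31,0,0.03],[20,33.5,0,0.03],[20.7,34.8,0,0.03],[20.7,34.8,0,0.03],[20.7,34.8,0,0.03]]'; python3 to.py 640.6,-253.8,22,-1.8
```

```text
t: 21.63
eef_pos: [0.6377, -0.2545, 0.1484]
tool_rot: [-0.0, 1.0, -0.017, -0.001]
contact_force: [0.8, 1.1, 0.3]
gripper_width: 0.4
grasp_force: 35.0
t 21.63 tcp [ 637.7 -254.5  148.4] yaw -1.9 tilt 0.13 grip 0.4 F [0.8 1.1 0.3] q [ 0.4   0.58 -0.16  1.59  0.1   0.99 -1.4 ]
640.6,-253.8,22,-1.8 -> [0.32, -0.07, 12.64] -0.002
```

```bash
python3 w.py w5 8 >/dev/null; python3 -m jog '[[0.2,0,1.5,0],[0.2,0,4,0],[0.2,0,7,0],[0.2,0,9.5,0],[0.2,0,11,0],[0.2,0,12,0],[0.2,0,12.4,0],[0.2,0,12.6,0],[0.2,0,12.6,0]]'; python3 to.py 640.6,-253.8,18.3,-1.8
```

```text
t: 22.43
eef_pos: [0.6412, -0.2542, 0.0245]
tool_rot: [0.0, 1.0, -0.016, 0.001]
contact_force: [-0.3, 0.5, -1.2]
gripper_width: 0.403
grasp_force: 35.0
t 22.43 tcp [ 641.2 -254.2   24.5] yaw -1.8 tilt 0.07 grip 0.403 F [-0.3  0.5 -1.2] q [ 0.39  0.73 -0.14  1.64  0.14  0.78 -1.42]
640.6,-253.8,18.3,-1.8 -> [-0.06, -0.04, 0.62] -0.001
```

View pics/w5.png

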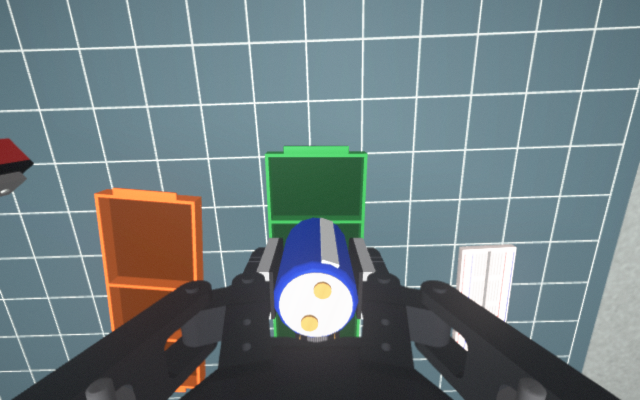

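The blue cap is held upright at (316,275), with the far bay at (316,185) ahead of the camera, as the geometry predicts. Lowering.

```bash
python3 -m jog '[[0,0,0.2,0],[0,0,0.4,0],[0,0,0.55,0],[0,0,0.6,0]]'; python3 -m jog '[[0,0,0.05,0],[0,0,0.1,0],[0,0,0.1,0]]'
```

```text
t: 22.77
eef_pos: [0.6407, -0.2544, 0.0181]
tool_rot: [0.0, 1.0, -0.016, 0.0]
contact_force: [-0.8, -0.7, 5.2]
gripper_width: 0.401
grasp_force: 35.5
t: 23.02
eef_pos: [0.6407, -0.2544, 0.0181]
tool_rot: [0.0, 1.0, -0.016, 0.0]
contact_force: [-2.8, 1.2, 7.9]
gripper_width: 0.399
grasp_force: 35.7
```

```bash
python3 -m jog '[[0,0,-0.1,0],[0,0,-0.1,0],[0,0,-0.1,0],[0,0,-0.1,0],[0,0,-0.1,0]]' 0; python3 -m jog '[[0,0,-1,0],[0,0,-3,0],[0,0,-6,0],[0,0,-9,0],[0,0,-12,0],[0,0,-14,0],[0,0,-14,0]]'; python3 to.py 580,60,170,10 450,345,150,24.3
```

```text
t: 23.43
eef_pos: [0.6405, -0.2542, 0.0176]
tool_rot: [-0.0, 1.0, -0.016, -0.0]
contact_force: [0.1, -0.4, 0.1]
gripper_width: 0.5
grasp_force: 0.0
t: 24.02
eef_pos: [0.6437, -0.2552, 0.1645]
tool_rot: [0.001, 1.0, -0.016, 0.005]
contact_force: [1.4, 0.2, -0.5]
gripper_width: 0.497
grasp_force: 0.0
t 24.02 tcp [ 643.7 -255.2  164.5] yaw -1.9 tilt 0.55 grip 0.497 F [ 1.4  0.2 -0.5] q [ 0.4   0.57 -0.16  1.57  0.1   1.   -1.4 ]
580,60,170,10 -> [-7.38, -31.29, -0.71] -0.207
450,345,150,24.3 -> [-21.32, -59.36, 1.09] -0.457
```

```bash
python3 -m jog '[[-1,-4,0,-0.05],[-2,-8,0,-0.1],[-3,-12,0,-0.15],[-4,-16,0,-0.2],[-5,-20,0,-0.25],[-6,-24,0,-0.3],[-7.2,-28,0,-0.35],[-8.5,-32,0,-0.4],[-10,-36,0,-0.46],[-12,-40,0,-0.46],[-13.5,-43.5,0,-0.46],[-15.5,-47,0.3,-0.46],[-17.5,-50.5,0.6,-0.46],[-19,-54,1,-0.46],[-20.5,-57.5,1,-0.46],[-21.3,-60,1,-0.46],[-21.3,-60,1,-0.46],[-21.3,-60,1,-0.46]]' -1; python3 w.py w6 25 | grep upper; python3 to.py 443.5,365.3,80,24.3 443.5,365.3,15,24.3
```

```text
t: 25.52
eef_pos: [0.4458, 0.354, 0.1479]
tool_rot: [-0.0, 0.977, 0.214, -0.0]
contact_force: [1.0, -0.5, -0.0]
gripper_width: 1.003
grasp_force: 0.0
upper px 303,197 top 53.0 c [443.2 365.5] size [70.1 43.8] ang 22.8
upper px 620,185 top 54.2 c [566.9 123.2] size [42.6 23.3] ang 20.1
upper px 433,241 top 52.1 c [454.1 239.1] size [25.8 26.2] ang 85.5
t 25.57 tcp [446.8 352.1 147.7] yaw 24.6 tilt 0.05 grip 1.001 F [ 0.9 -1.2  0.2] q [-0.44  0.43 -0.43  1.87  0.23  0.89 -2.12]
443.5,365.3,80,24.3 -> [0.25, -1.35, 6.77] 0.005
443.5,365.3,15,24.3 -> [0.25, -1.35, 13.27] 0.005
```

View pics/w6.png

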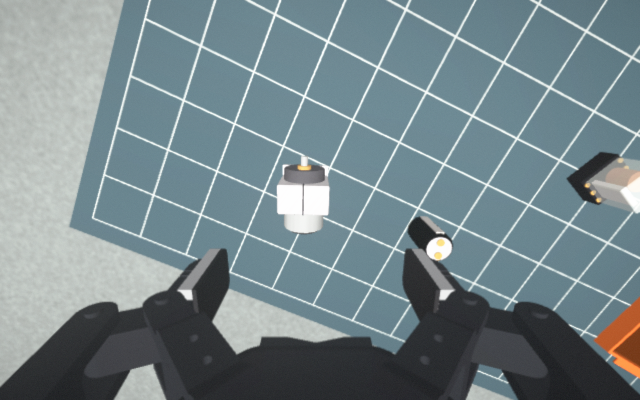

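The motor stands square to the gripper at (303,197), shaft pointing away. Descending.

```bash
python3 -m jog '[[0.2,-1.2,2,0],[0.2,-1.2,5,0],[0.2,-1.2,7,0],[0.2,-1.2,8,0],[0.2,-1.2,8,0]]'; python3 to.py 443.3,365.4,16,24.2
```

```text
t: 25.98
eef_pos: [0.4436, 0.3611, 0.0656]
tool_rot: [0.002, 0.977, 0.211, -0.002]
contact_force: [0.2, -0.1, -0.3]
gripper_width: 1.002
grasp_force: 0.0
t 25.98 tcp [443.6 361.1  65.6] yaw 24.4 tilt 0.28 grip 1.002 F [ 0.2 -0.1 -0.3] q [-0.49  0.55 -0.39  1.91  0.3   0.74 -2.2 ]
443.3,365.4,16,24.2 -> [0.18, -0.42, 4.96] 0.003
```

```bash
python3 -m jog '[[0.1,-0.2,1,0],[0.1,-0.2,2.5,0],[0.1,-0.2,4,0],[0.1,-0.2,4.6,0],[0.1,-0.2,4.8,0],[0.1,-0.2,4.8,0]]'; python3 to.py 443.3,365.4,15,24.2
```

```text
t: 26.48
eef_pos: [0.4443, 0.3665, 0.0201]
tool_rot: [-0.0, 0.977, 0.212, 0.0]
contact_force: [0.1, -0.1, 0.0]
gripper_width: 0.999
grasp_force: 0.0
t 26.48 tcp [444.3 366.5  20.1] yaw 24.5 tilt 0.03 grip 0.999 F [ 0.1 -0.1  0. ] q [-0.52  0.62 -0.36  1.92  0.34  0.66 -2.24]
443.3,365.4,15,24.2 -> [-0.13, 0.06, 0.51] 0.005
```

```bash
python3 -m jog '[[-0.1,0.1,0.3,0],[-0.1,0.1,0.5,0],[-0.1,0.1,0.5,0],[-0.1,0.1,0.5,0]]'; python3 -m jog '[[0,0,0,0],[0,0,0,0],[0,0,0,0],[0,0,0,0],[0,0,0,0],[0,0,0,0],[0,0,0,0]]' 1 60; python3 -m jog '[[0,0,-1,0],[0,0,-3,0],[0,0,-6,0],[0,0,-9,0],[0,0,-12,0],[0,0,-13.5,0],[0,0,-13.5,0]]'; python3 to.py 588.9,-83.8,150,-6.9
```

```text
t: 26.82
eef_pos: [0.4436, 0.365, 0.0151]
tool_rot: [-0.0, 0.977, 0.212, 0.0]
contact_force: [0.0, 0.5, -0.6]
gripper_width: 1.0
grasp_force: 0.0
t: 27.4
eef_pos: [0.4437, 0.3652, 0.0152]
tool_rot: [-0.0, 0.977, 0.212, 0.0]
contact_force: [-0.9, -0.7, 5.5]
gripper_width: 0.51
grasp_force: 61.6
t: 27.98
eef_pos: [0.4447, 0.3664, 0.1536]
tool_rot: [-0.001, 0.977, 0.212, 0.003]
contact_force: [-0.9, 0.7, -3.6]
gripper_width: 0.508
grasp_force: 61.3
t 27.98 tcp [444.7 366.4 153.6] yaw 24.5 tilt 0.34 grip 0.508 F [-0.9  0.7 -3.6] q [-0.45  0.44 -0.44  1.85  0.23  0.9  -2.14]
588.9,-83.8,150,-6.9 -> [-5.56, 46.95, 0.25] 0.548
```

```bash
python3 -m jog '[[-0.2,1.5,0,0.03],[-0.5,4.5,0,0.1],[-1,8.5,0,0.18],[-1.5,12.5,0,0.26],[-2,16.5,0,0.34],[-2.4,20.5,0,0.42],[-2.9,24.5,0,0.5],[-3.4,28.5,0,0.55],[-3.9,32.5,0,0.55],[-4.3,36.5,0,0.55],[-4.8,40.5,0,0.55],[-5.2,44,0,0.55],[-5.5,46.3,0,0.55],[-5.6,47,0,0.55],[-5.6,47,0,0.55],[-5.6,47,0,0.55]]'; python3 to.py 588.9,-83.8,25,-6.9; python3 w.py w7 12 |grep upper
```

```text
t: 29.32
eef_pos: [0.586, -0.0855, 0.1482]
tool_rot: [-0.0, 0.998, -0.061, -0.002]
contact_force: [0.4, 1.0, -3.3]
gripper_width: 0.508
grasp_force: 61.3
t 29.32 tcp [586.  -85.5 148.2] yaw -7.0 tilt 0.19 grip 0.508 F [ 0.4  1.  -3.3] q [ 0.18  0.44 -0.18  1.82  0.1   0.89 -1.74]
588.9,-83.8,25,-6.9 -> [0.31, -0.2, 12.32] -0.002
upper px 30,39 top 36.1 c [745.1 138.9] size [58.3 52.4] ang 87.0
upper px 502,180 top 60.9 c [ 562.3 -250.5] size [ 48.1 192.5] ang 88.7
upper px 147,119 top 53.2 c [667.2  45.8] size [41.  47.7] ang 33.6
upper px 314,161 top 21.2 c [592.  -84.3] size [ 94.3 106.8] ang 83.1
upper px 109,236 top 55.1 c [571.5 112.5] size [28.5 35.3] ang 70.1
upper px 31,350 top 52.3 c [454.4 235.2] size [26.9 27.3] ang 77.8
```

View pics/w7.png

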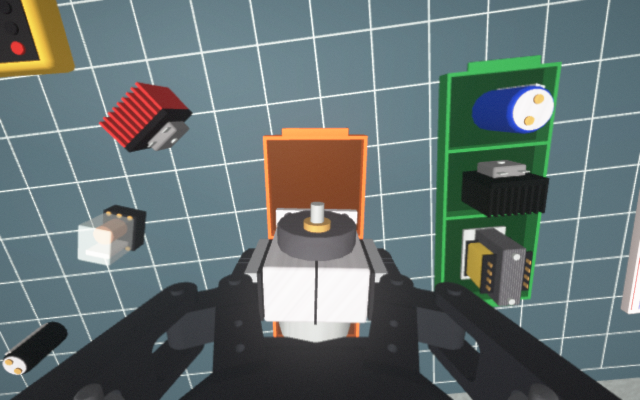

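The motor is square and centred over the orange tray's long bay (315,180). In the green tray the three parts stand upright: cap (512,108), heat sink (503,190), transformer (495,265). Lowering.

```bash
python3 -m jog '[[0.2,-0.1,1.5,0],[0.2,-0.1,4,0],[0.2,-0.1,7,0],[0.2,-0.1,9.5,0],[0.2,-0.1,11,0],[0.2,-0.1,12,0],[0.2,-0.1,12.2,0],[0.2,-0.1,12.3,0],[0.2,-0.1,12.3,0]]'; python3 to.py 588.9,-83.8,18.6,-6.9
```

```text
t: 30.12
eef_pos: [0.5902, -0.0845, 0.0277]
tool_rot: [-0.0, 0.998, -0.061, 0.001]
contact_force: [0.1, 0.4, -2.1]
gripper_width: 0.51
grasp_force: 61.4
t 30.12 tcp [590.2 -84.5  27.7] yaw -7.0 tilt 0.08 grip 0.51 F [ 0.1  0.4 -2.1] q [ 0.16  0.61 -0.16  1.88  0.15  0.66 -1.78]
588.9,-83.8,18.6,-6.9 -> [-0.14, -0.05, 0.9] -0.001
```

```bash
python3 -m jog '[[-0.1,0,0.3,0],[-0.1,0,0.6,0],[-0.1,0,0.8,0],[-0.1,0,0.85,0],[-0.1,0,0.85,0]]'; python3 -m jog '[[0,0,0.05,0],[0,0,0.1,0],[0,0,0.1,0]]'
```

```text
t: 30.53
eef_pos: [0.5886, -0.0851, 0.0183]
tool_rot: [0.0, 0.998, -0.061, 0.0]
contact_force: [0.1, 0.2, -2.9]
gripper_width: 0.508
grasp_force: 61.6
t: 30.78
eef_pos: [0.5887, -0.0851, 0.0182]
tool_rot: [0.0, 0.998, -0.061, 0.0]
contact_force: [-3.0, 1.7, 5.3]
gripper_width: 0.504
grasp_force: 62.5
```

```bash
python3 -m jog '[[0,0,-0.05,0],[0,0,-0.05,0],[0,0,-0.05,0],[0,0,-0.05,0],[0,0,-0.05,0]]' -0.18; python3 -m jog '[[0,0,-1,0],[0,0,-3,0],[0,0,-6,0],[0,0,-9,0],[0,0,-12,0],[0,0,-14,0],[0,0,-14,0]]'; python3 to.py 458,230,150,0
```

```text
t: 31.2
eef_pos: [0.5887, -0.085, 0.0178]
tool_rot: [-0.0, 0.998, -0.061, 0.0]
contact_force: [-0.7, 0.3, -0.0]
gripper_width: 0.592
grasp_force: 0.0
t: 31.78
eef_pos: [0.5917, -0.0852, 0.1636]
tool_rot: [0.0, 0.998, -0.061, 0.005]
contact_force: [0.6, -0.5, -0.5]
gripper_width: 0.589
grasp_force: 0.0
t 31.78 tcp [591.7 -85.2 163.6] yaw -7.0 tilt 0.52 grip 0.589 F [ 0.6 -0.5 -0.5] q [ 0.18  0.43 -0.19  1.81  0.1   0.91 -1.74]
458,230,150,0 -> [-17.13, -29.65, 1.22] -0.122
```

```bash
python3 -m jog '[[-1.5,-2.5,0,0],[-3.5,-6,0.5,0],[-5.5,-9.5,1,-0.03],[-7.5,-13,1,-0.06],[-9.5,-16.5,1,-0.09],[-11.5,-20,1,-0.12],[-13.5,-23.5,1,-0.12],[-15.5,-27,1,-0.12],[-16.7,-29,1,-0.12],[-17.1,-29.6,1,-0.12],[-17.1,-29.6,1,-0.12],[-17.1,-29.6,1,-0.12]]' -1;  python3 w.py w8 40 | grep upper; python3 to.py 454,238.5,60,0
```

```text
t: 32.78
eef_pos: [0.4551, 0.2286, 0.1476]
tool_rot: [0.0, 1.0, -0.001, -0.0]
contact_force: [-0.9, -0.2, -0.0]
gripper_width: 1.002
grasp_force: 0.0
upper px 472,51 top 55.1 c [570.6 113.3] size [29.  34.8] ang 70.1
upper px 306,202 top 52.6 c [453.  237.4] size [27.3 27.2] ang 57.9
t 32.83 tcp [455.5 227.8 147.6] yaw -0.2 tilt 0.07 grip 1.005 F [-0.3 -0.6  0.7] q [-0.3   0.33 -0.34  2.01  0.15  0.82 -2.3 ]
454,238.5,60,0 -> [-0.16, -1.08, 8.76] -0.004
```

```bash
python3 -m jog '[[-0.1,-0.5,2,0],[-0.1,-0.9,5,0],[-0.1,-0.9,7,0],[-0.1,-0.9,8,0],[-0.1,-0.9,8,0],[-0.1,-0.9,8,0]]'; python3 to.py 453.5,238,15,0
```

```text
t: 33.33
eef_pos: [0.4545, 0.2374, 0.0679]
tool_rot: [0.0, 1.0, -0.002, -0.0]
contact_force: [0.1, 0.6, -0.2]
gripper_width: 1.006
grasp_force: 0.0
t 33.33 tcp [454.5 237.4  67.9] yaw -0.2 tilt 0.05 grip 1.006 F [ 0.1  0.6 -0.2] q [-0.35  0.46 -0.31  2.05  0.22  0.66 -2.38]
453.5,238,15,0 -> [-0.1, -0.06, 5.29] -0.004
```

```bash
python3 -m jog '[[-0.1,0,1.5,0],[-0.1,0,3,0],[-0.1,0,4.3,0],[-0.1,0,5,0],[-0.1,0,5.2,0],[-0.1,0,5.2,0],[-0.1,0,5.2,0]]'; python3 -m jog '[[0,0,0,0],[0,0,0,0],[0,0,0,0],[0,0,0,0],[0,0,0,0],[0,0,0,0],[0,0,0,0],[0,0,0,0],[0,0,0,0]]' 1 30; python3 -m jog '[[0,0,-1,0],[0,0,-3,0],[0,0,-6,0],[0,0,-9,0],[0,0,-12,0],[0,0,-13.5,0],[0,0,-13.5,0]]'; python3 to.py 508.5,-74.1,150,-6.9
```

```text
t: 33.92
eef_pos: [0.4537, 0.2389, 0.0167]
tool_rot: [-0.0, 1.0, -0.001, 0.001]
contact_force: [0.1, 0.6, 0.4]
gripper_width: 0.995
grasp_force: 0.0
t: 34.67
eef_pos: [0.453, 0.2386, 0.0161]
tool_rot: [0.0, 1.0, -0.001, 0.0]
contact_force: [-1.5, -0.9, 6.3]
gripper_width: 0.314
grasp_force: 29.4
t: 35.25
eef_pos: [0.4549, 0.24, 0.1549]
tool_rot: [-0.002, 1.0, -0.001, 0.003]
contact_force: [0.5, -0.5, -1.1]
gripper_width: 0.314
grasp_force: 29.7
t 35.25 tcp [454.9 240.  154.9] yaw -0.1 tilt 0.4 grip 0.314 F [ 0.5 -0.5 -1.1] q [-0.31  0.33 -0.35  2.    0.15  0.84 -2.32]
508.5,-74.1,150,-6.9 -> [5.44, 31.4, 0.42] 0.118
```

```bash
python3 -m jog '[[0.2,1.5,0,0],[0.7,4.5,0,0.02],[1.4,8.5,0,0.05],[2.1,12.5,0,0.08],[2.8,16.5,0,0.12],[3.5,20.5,0,0.12],[4.2,24.5,0,0.12],[4.9,28,0,0.12],[5.3,30.5,0,0.12],[5.4,31.3,0,0.12],[5.4,31.3,0,0.12],[5.4,31.3,0,0.12]]'; python3 w.py w9 12 >/dev/null; python3 to.py 508.5,-74.1,27,-6.9
```

```text
t: 36.25
eef_pos: [0.5056, -0.0737, 0.1502]
tool_rot: [-0.0, 0.998, -0.061, -0.001]
contact_force: [-0.4, 0.7, -0.6]
gripper_width: 0.32
grasp_force: 29.7
t 36.3 tcp [505.8 -72.8 150.4] yaw -6.9 tilt 0.08 grip 0.314 F [-0.4  0.4 -1.1] q [ 0.18  0.32 -0.19  2.01  0.08  0.82 -1.75]
508.5,-74.1,27,-6.9 -> [0.3, 0.11, 12.34] -0.0
```

View pics/w9.png

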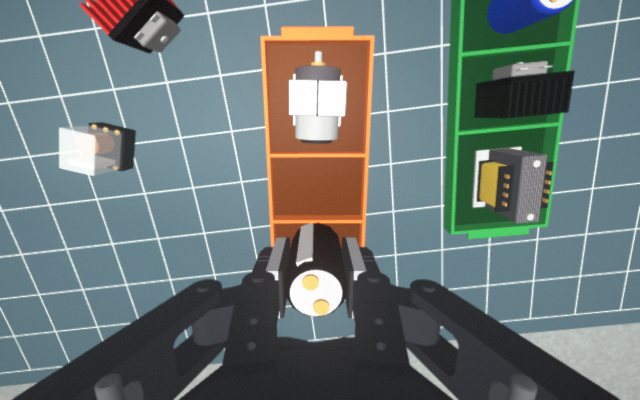

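The motor stands in the orange long bay at (317,100). The black cap is held upright at (317,275), bound for the middle bay at (318,188). Lowering.

```bash
python3 -m jog '[[0.2,0.1,1.5,0],[0.2,0.1,4,0],[0.2,0.1,7,0],[0.2,0.1,9.5,0],[0.2,0.1,11,0],[0.2,0.1,12,0],[0.2,0.1,12.2,0],[0.2,0.1,12.2,0],[0.2,0.1,12.2,0]]'; python3 to.py 508.5,-74.1,20,-6.9
```

```text
t: 37.05
eef_pos: [0.5089, -0.0751, 0.0297]
tool_rot: [-0.0, 0.998, -0.061, 0.001]
contact_force: [-0.6, 0.2, -0.2]
gripper_width: 0.32
grasp_force: 29.7
t 37.05 tcp [508.9 -75.1  29.7] yaw -6.9 tilt 0.08 grip 0.32 F [-0.6  0.2 -0.2] q [ 0.15  0.51 -0.16  2.08  0.14  0.56 -1.8 ]
508.5,-74.1,20,-6.9 -> [-0.05, -0.09, 0.97] -0.001
```

```bash
python3 -m jog '[[0,0,0.3,0],[0,0,0.6,0],[0,0,0.8,0],[0,0,0.9,0],[0,0,0.9,0]]'; python3 -m jog '[[0,0,0.05,0],[0,0,0.1,0],[0,0,0.1,0]]'
```

```text
t: 37.47
eef_pos: [0.508, -0.0758, 0.0197]
tool_rot: [0.0, 0.998, -0.061, -0.0]
contact_force: [-0.3, 0.5, -0.7]
gripper_width: 0.314
grasp_force: 29.7
t: 37.72
eef_pos: [0.5082, -0.0758, 0.0191]
tool_rot: [0.0, 0.998, -0.061, 0.0]
contact_force: [-1.5, 0.2, 2.9]
gripper_width: 0.316
grasp_force: 30.0
```

Contact; release, rise clear, swing aside and check from the fixed cameras.

```bash
python3 -m jog '[[0,0,-0.05,0],[0,0,-0.05,0],[0,0,-0.05,0],[0,0,-0.05,0],[0,0,-0.05,0]]' 0.15; python3 -m jog '[[0,0,-1,0],[0,0,-3,0],[0,0,-6,0],[0,0,-9,0],[0,0,-12,0],[0,0,-15,0],[0,0,-18,0],[0,0,-18,0],[0,0,-18,0],[-3,-4,-18,0],[-3,-8,-18,0],[-3,-8,-18,0]]'
python3 - <<'E'
from h import *
from scipy.ndimage import label
c=cam('scene'); T=cam('top')
im=np.vstack([cv2.resize(c['pixels'][110:310,220:520],(600,400)),cv2.resize(T['pixels'][160:280,270:570],(600,200))]); cv2.imwrite('pics/f.png',im[:,:,::-1])
P=cloud(c); z=P[...,2]; L,n=label((z>.03)&(z<.12)&(P[...,0]<.9)&(abs(P[...,1])<.6))
for i in range(1,n+1):
    p=P[L==i]
    if len(p)>25: r=cv2.minAreaRect((p[:,:2]*1000).astype(np.float32)); print(np.round(r[0]),np.round(r[1]),round(r[2]),'top',(np.percentile(p[:,2],97)*1000).round())
print(np.round(bot.get_obs()['eef_pos'],3))
E
```

```text
t: 38.13
eef_pos: [0.5081, -0.0757, 0.0193]
tool_rot: [-0.0, 0.998, -0.061, 0.0]
contact_force: [0.4, 0.5, 0.3]
gripper_width: 0.427
grasp_force: 0.0
t: 39.13
eef_pos: [0.4863, 0.0141, 0.1986]
tool_rot: [-0.001, 0.998, -0.057, -0.001]
contact_force: [0.2, -0.3, 0.8]
gripper_width: 0.427
grasp_force: 0.0
[-2220.  -584.] [32. 42.] 88 top 101.0
[-1270.  -451.] [428.  19.] 0 top 117.0
[-735.  -99.] [160. 482.] 15 top 102.0
[-394.   49.] [123. 320.] 22 top 117.0
[20. 20.] [112. 171.] 49 top 116.0
[-387.  292.] [18. 80.] 1 top 116.0
[ 494. -250.] [46. 59.] 87 top 57.0
[ 573. -252.] [53. 42.] 84 top 55.0
[ 639. -251.] [32. 32.] 17 top 61.0
[507. -72.] [25. 23.] 59 top 55.0
[586. -83.] [46. 71.] 80 top 56.0
[669.  48.] [33. 47.] 33 top 53.0
[569. 113.] [30. 35.] 68 top 55.0
[756. 188.] [146.  70.] 87 top 39.0
[684. 334.] [49. 40.] 46 top 54.0
[0.487 0.01  0.198]
```

View pics/f.png

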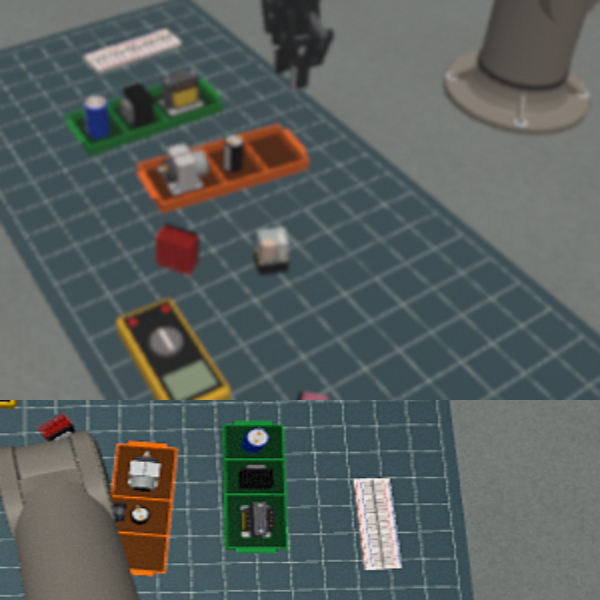

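All five parts stand upright in their bays: green at (97,115), (137,103) and (182,90), orange at (183,168) and (233,153). Their tops are about 3 mm higher than on the mat, as the bay floor requires. The relay, multimeter, breadboard and look-alikes have not moved, and the arm is clear.

```bash
python3 -c "from station import bot; print(bot.hand_in())"
```

```text
the job is handed in; nothing more can be done
None
```

Both kits are made up and the job is handed in at about 39 s: the final pictures show all five parts upright in their own bays, with the relay, multimeter and breadboard left untouched.

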